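# Clamp a micromanipulator to its T-slot rail with a quarter-turn T-bolt

## Robot

A 7-joint arm with a two-finger parallel gripper is mounted at the origin on the work surface. World frame = base frame: x ahead of the robot, y to its left, z up, the work surface at z = 0. Lengths are in m, angles in rad, forces in N, time in s.
With the tool pointing down it reaches from about 0.425 to 1.025 m from the base axis. Payload 9.4 kg.
Tool frame: the origin (TCP) lies at the very end of the fingers, on their centre line; the grasp point (between the pads) lies 19 mm behind it; x points along the fingers, y is the direction in which the jaws open and shut, and the axes are right-handed (so a half turn about x gives the same grasp; the last joint's range is limited). The gripper opens to 93 mm and grips with 3 to 60 N. Pads are 15 mm wide; open, the fingers measure 128 mm over their backs; the gripper's body (75 mm by 188 mm) begins 65 mm behind the grasp point.
Start: joints at [-1.235, 0.599, -0.003, 1.599, 0.002, 0.943, -0.08], TCP at [0.291, 0.664, 0.219] pointing down, gripper open.
Joint ranges: [-2.57, 2.57], [-0.35, 1.97], [-1.29, 1.29], [0.11, 2.56], [-1.05, 4.19], [0.11, 1.86], [-2.63, 2.63]. Speed limits (rad/s): [2.22, 2.22, 3.01, 3.01, 3.14, 3.14, 3.14].

## Interface

Orientations are given as a rotation vector (axis times angle).
In Python, from workcell import ctrl gives the robot as it stands. The module is installed in compiled form; this text tells all that it offers.
- The arm moves only by the tool servo_tool, never from a script. Its argument "plan" is a list of rows, each a list of 7 numbers: the finger opening in m, from 0 to 0.093, then the shift along the tool's x, y, z in m, then the turn, a rotation vector about the tool's x, y, z in rad. In form: [[gripper, tx, ty, tz, ax, ay, az], ...]. A call has 1 to 8 rows; each row shifts and turns the commanded pose from where the row before left it, along the tool's axes as they then stand; what a row does not reach is not made up. A row lasts 1/12 s, in which the tool goes at most 41.7 mm and 7.16 degrees, less where a joint would pass 70% of its speed; a pose out of reach is approached as far as the arm can. A call is refused whole if a number of a shift passes 0.0417 or a number of a turn 0.125, either way. A call with a gripper value outside its range is refused whole. The fingers move at their own pace and stop on an object; "force" is the grip in N (left out, the last holds). Time passes only in rows, so rows that do not move let the fingers close. It gives the time, the measured TCP pose, the force and the opening at its end, in the units of the state.
- ctrl.get_state(): the state, without advancing time (a new reading comes with each control period).
- ctrl.snapshot(name): name is "side" or "top" or "wrist"; returns a dict with "frame" (400x640x3 uint8, red, green, blue), "fx", "fy", "cx", "cy" (pixels), "cam_to_world" (4x4, takes a point from camera to world coordinates); the wrist camera has in their place "tool_from_camera" (4x4, takes a point from camera to tool coordinates, whose origin is the TCP and whose axes are the tool frame's). Camera axes: x right, y up, looking along -z (the intrinsics and any distortion apply to the point x, -y, -z); pixel columns grow to the right and rows downward; lengths in m; the calibration is good to about 2 mm. A picture is of the moment at which its call begins: read the wrist's pose just before it. There is no depth.
- ctrl.sign_off(): hands the job in, once; it reports no verdict.
The state is a dict: "clock": time; "joint_positions": joint angles; "dq": joint speeds; "tau": joint torques, N m; "tool_pos": TCP position; "eef_rot": TCP orientation; "ft_force": force on the tool from outside, world axes, zero at the start; "torque": the same for the moment, N m; "finger_gap": finger opening in m.
Only numpy, scipy, OpenCV 4.12 (cv2) and the standard library are available. Lean on these libraries where they do the work, as an engineer would, in place of code of your own. Each camera call takes 0.05 s, during which the arm holds its last target. There are 200 camera calls.

## Task

Take the T-bolt by its green wing nut out of the blue holder, lower its head through the slot in the manipulator's foot and on through the mouth of the rail's T-slot, and turn it clockwise a quarter turn to its stop so that the head lies square across under the lips. Then keep turning the wing nut clockwise until it is firmly tight and the foot is clamped, going by feel: do not force anything, and do not overtighten. Do not shift the manipulator or disturb the things standing around, and let go at the end.

Things in the scene. Friction and masses are not known exactly. Their poses are not given: they have to be found in the camera images.
- wing_mid (a point): centre of the T-bolt's green wing nut: an upright bar 40 long (its x) x 10 wide x 24 mm tall, to be gripped across the 10 mm. Its underside is 10 mm above the washer's underside. At the start it stands up to 1.7 rad from the washer's long side. Turning it clockwise from above draws head and washer together. The whole bolt weighs about 250 g.
- wing_top (a point): top of the wing nut. Right-hand thread, 16 mm per turn; running free it needs 0.05 to 0.08 N m, so the nut stays as left and carries the bolt round while the bolt is free (washer not pressed on the foot, head off its stop). Once head and washer bite, each radian more adds roughly 40 to 60 N of clamping force, and the torque rises by about 0.006 N m per newton.
- washer: yellow washer plate under the wing nut, 40 (x) x 28 x 4 mm, keyed to the bolt: its long side always lies along the head's. Origin at the centre of its underside. The head's underside hangs 28 to 32.5 mm below that (set by the nut, not known beforehand). A firm clamp presses it on the foot with 15 to 35 N; less than 10 N is loose, more than 45 N overtightened.
- holder: blue block 76 (x) x 60 x 42 mm high, fixed, with a 34 x 20 mm slot along its x in which the bolt hangs loosely by its washer, to be lifted straight out. The hidden steel head is 28 long (the washer's x) x 16 wide x 8 mm high on a 10 mm shank; two opposite corners are relieved so that it turns clockwise. Origin at the centre of the block's underside.
- rail: dark steel T-slot rail, 80 (x) x 340 (y) x 35 mm high, fixed; origin at the centre of its underside. Slot along y on the middle line: mouth 18 mm wide between lips 8 mm thick, below them a channel 29 mm wide, 8 to 27 mm up. The head turns in it only clockwise and stops on its walls 0 to 10 degrees past square; with washer on foot, head and lips are then 2 to 6.5 mm apart.
- foot: aluminium foot plate, 76 (x) x 176 (y) x 10 mm thick, of the micromanipulator (0.8 to 1 kg), lying loose on the rail; origin at the underside, in the middle of its slot, which is 20 wide (x) and 44 mm long (y) and lies over the rail's slot. The black tower stands on it from 78 to 130 mm away to -y, 80 mm above the foot's underside.
- dish: bystander: covered Petri dish, 86 mm across, 18 mm high; origin at the centre of its underside
- oil: bystander: amber bottle, 30 mm across, 62 mm high; origin at the centre of its underside
- objective: bystander: brass microscope objective, 28 mm across, 44 mm high; origin at the centre of its underside
Mind the look-alikes: they are no part of the job. Leave any purple or red look-alike of the part that bears wing_mid alone.

How it is judged:
By the outcome, as a careful person would: the job done as asked, in the order asked, and still so for the second after the job is handed in, with the robot touching nothing.
It also fails if it takes over 72 s, if anything falls off the work surface, if the arm or the gripper's body presses on something with over 40 N, if the wrist force passes 120 N, or if a joint passes its speed limit or range.

## Working session

There is one attempt and no reset: what is moved stays moved. The work goes in short steps, Python scripts to look and compute and a tool call to move; the robot and the scene stay as the last step left them, time stands still between calls to the robot, and variables do not carry over. Pictures are saved under pics/ and viewed, about 8 in all and at most 12, crops included, and the job is handed in when it is done.

Besides the shell and the picture viewer there is one more tool, called after "Emit:" in YAML: its name, and indented under it one key for each argument. servo_tool: Moves the arm, as the interface text tells. Its arguments: {"type":"object","properties":{"plan":{"type":"array","items":{"type":"array","items":{"type":"number"}}},"force":{"type":"number"}},"required":["plan"]}

```bash
mkdir -p pics; cat > h.py <<'E'
import numpy as np, cv2
from scipy.spatial.transform import Rotation as R
from workcell import ctrl
def save(name,fn,crop=None,scale=1):
    st=ctrl.get_state(); s=ctrl.snapshot(name); im=s['frame'][:,:,::-1]
    np.savez('pics/'+fn+'.npz',f=s['frame'],K=[s['fx'],s['fy'],s['cx'],s['cy']],T=cam(s,st))
    cv2.imwrite('pics/'+fn+'.png',im); return s
def tool(st):
    T=np.eye(4);T[:3,:3]=R.from_rotvec(st['eef_rot']).as_matrix();T[:3,3]=st['tool_pos'];return T
def cam(s,st):
    return s['cam_to_world'] if 'cam_to_world' in s else tool(st)@np.array(s['tool_from_camera'])
def px2w(fn,u,v,z):
    d=np.load('pics/'+fn+'.npz');fx,fy,cx,cy=d['K'];T=d['T']
    r=T[:3,:3]@np.array([(u-cx)/fx,-(v-cy)/fy,-1]);o=T[:3,3];return o+r*(z-o[2])/r[2]
def w2px(fn,p):
    d=np.load('pics/'+fn+'.npz');fx,fy,cx,cy=d['K'];T=d['T']
    c=T[:3,:3].T@(np.array(p)-T[:3,3]);return cx+fx*c[0]/-c[2],cy+fy*c[1]/c[2]
E
python3 - <<'E'
from h import *
s=save('top','top');save('side','side');print([k for k in s],s['cam_to_world'],s['fx'])
st=ctrl.get_state();print(st)
print(tool(st))
a=cv2.imread('pics/top.png');b=cv2.imread('pics/side.png')
E
```

```text
['frame', 'fx', 'fy', 'cx', 'cy', 'cam_to_world'] [[-0.01750877  0.98898653 -0.14696626  0.34281108]
 [-0.99968732 -0.01994034 -0.01508806 -0.03671525]
 [-0.01785245  0.14665613  0.98902642  1.13094377]
 [ 0.          0.          0.          1.        ]] 442.947121828935
{'clock': 0.1, 'joint_positions': array([-1.23467018,  0.6000862 , -0.00254101,  1.6000167 ,  0.00179784,
        0.9429037 , -0.07982196]), 'dq': array([-1.98497953e-03, -3.07680816e-03,  5.33413199e-04, -3.20842771e-04,
        9.73446629e-04, -2.60152076e-04,  3.01684010e-05]), 'tau': array([ 5.45016926e-03, -7.66559029e+01,  1.50244866e+00, -2.52934813e+01,
       -5.22471964e-02,  1.37123221e-02,  6.39181098e-05]), 'tool_pos': array([0.29071291, 0.66370033, 0.21782853]), 'eef_rot': array([ 0.32268877,  1.54659651, -0.32490508]), 'ft_force': array([-0.10037804,  0.36446468,  0.55816066]), 'torque': array([ 0.00361698,  0.01976235, -0.02417719]), 'finger_gap': 0.09307885554881463}
[[-4.43931898e-04  4.01168874e-01  9.16004005e-01  2.90712911e-01]
 [-1.34019296e-03  9.16003034e-01 -4.01169098e-01  6.63700327e-01]
 [-9.99999003e-01 -1.40571387e-03  1.31000733e-04  2.17828533e-01]
 [ 0.00000000e+00  0.00000000e+00  0.00000000e+00  1.00000000e+00]]
```

View pics/top.png

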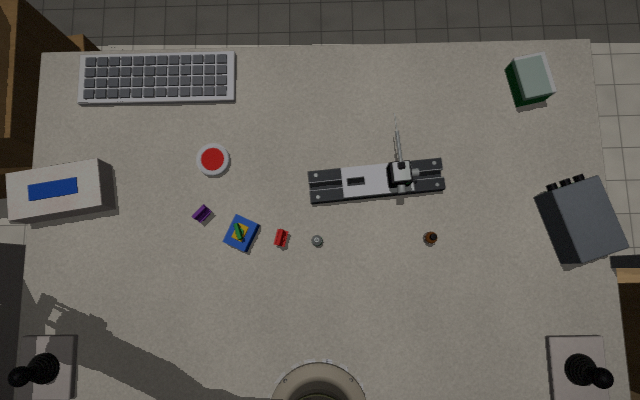

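View pics/side.png

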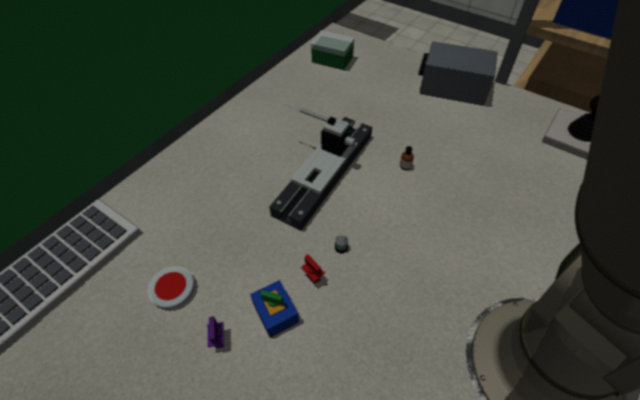

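Top view: the green wing nut is on the blue holder at (240,232). The look-alikes are purple at (202,214) and red at (281,238). The foot slot is at (356,181) and the tower at (400,174). I choose the green one and check it in a close crop.

```bash
python3 - <<'E'
from h import *
a=cv2.imread('pics/top.png')
c1=cv2.resize(a[205:260,205:265],None,fx=6.6,fy=6.6,interpolation=cv2.INTER_CUBIC)
c2=cv2.resize(a[145:215,300:450],None,fx=5.2,fy=5.2,interpolation=cv2.INTER_CUBIC)
o=np.zeros((600,800,3),np.uint8)
c2=cv2.resize(a[150:210,300:450],None,fx=4,fy=4,interpolation=cv2.INTER_CUBIC)
c1=cv2.resize(a[208:258,205:275],None,fx=7,fy=7,interpolation=cv2.INTER_CUBIC)
o[:240,:600]=c2;o[245:245+350,:490]=c1
cv2.imwrite('pics/c.png',o)
print('nut',px2w('top',240,232,.068),'holder',px2w('top',241,232,.042),'slot',px2w('top',356,181,.045))
for n,u,v in [('oil',431,238),('obj',317,240),('dish',212,160),('red',281,238),('pur',202,214)]:print(n,px2w('top',u,v,.03))
E
```

```text
nut [0.43546383 0.18019614 0.068     ] holder [0.43768305 0.18302325 0.042     ] slot [ 0.55938645 -0.10414123  0.045     ]
oil [ 0.41490052 -0.2862366   0.03      ]
obj [ 0.41522853 -0.00410335  0.03      ]
dish [0.62493396 0.26176775 0.03      ]
red [0.42187277 0.08542852 0.03      ]
pur [0.48597945 0.28435471 0.03      ]
```

View pics/c.png

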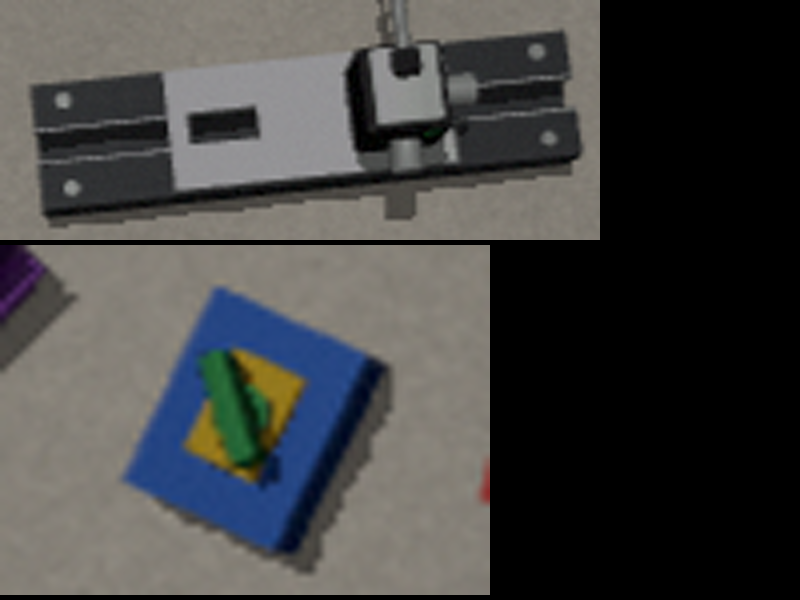

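The crop confirms the green bar on the yellow washer in the blue holder. The wing runs from about (235,223) to (240,239), and the foot slot is at (356,181). Next I work out the angles and make the first move, towards a closer look with the wrist camera.

```bash
python3 - <<'E'
from h import *
f=lambda x,y,z:px2w('top',205+x/7,208+(y-245)/7,z)
g=lambda x,y,z:px2w('top',300+x/4,150+y/4,z)
def a(p,q):d=q-p;return np.degrees(np.arctan2(d[1],d[0])),np.linalg.norm(d)
p,q=f(213,352,.076),f(247,460,.076);print('wing',(p+q)/2,a(p,q))
w=[f(*c,.046) for c in [(232,350),(305,380),(258,482),(185,448)]];print('washer',sum(w)/4,a(w[1],w[2]),a(w[0],w[1]))
h=[f(*c,.042) for c in [(220,287),(385,360),(285,552),(124,480)]];print('holder',sum(h)/4,a(h[1],h[2]),a(h[0],h[1]))
s=[g(*c,.045) for c in [(187,114),(256,106),(260,136),(190,144)]];print('slot',sum(s)/4,a(s[0],s[1]),a(s[1],s[2]))
r=[g(*c,.035) for c in [(30,86),(566,32),(580,157),(44,213)]];print('rail',sum(r)/4,a(r[0],r[1]),a(r[3],r[2]),a(r[1],r[2]))
E
```

```text
wing [0.43731256 0.18375146 0.076     ] (np.float64(-162.0496179129105), np.float64(0.039147797250812875))
washer [0.43672187 0.18467296 0.046     ] (np.float64(155.41236025287841), np.float64(0.03909150462277232)) (np.float64(-113.2203822778296), np.float64(0.028183441820700036))
holder [0.43546116 0.18245989 0.042     ] (np.float64(152.4396750816017), np.float64(0.0754677541871944)) (np.float64(-114.78674056065135), np.float64(0.06479549596240662))
slot [ 0.5587736  -0.10365467  0.045     ] (np.float64(-84.47147394104493), np.float64(0.043364024807502614)) (np.float64(-174.34160047889324), np.float64(0.019196337821863016))
rail [ 0.56179951 -0.15557823  0.035     ] (np.float64(-85.35275626108957), np.float64(0.3404948797693752)) (np.float64(-85.12566873936707), np.float64(0.3370061394057313)) (np.float64(-177.03258751968391), np.float64(0.08045891118846854))
```

Emit:
servo_tool:
  plan:
    - [0.093, 0, -0.0275, 0.0234, 0, 0, 0]
    - [0.093, 0, -0.0275, 0.0234, 0, 0, 0]
    - [0.093, 0, -0.0275, 0.0234, 0, 0, 0]
    - [0.093, 0, -0.0275, 0.0234, 0, 0, 0]
    - [0.093, 0, -0.0275, 0.0234, 0, 0, 0]
    - [0.093, 0, -0.0275, 0.0234, 0, 0, 0]
    - [0.093, 0, -0.0275, 0.0234, 0, 0, 0]
    - [0.093, 0, -0.0275, 0.0234, 0, 0, 0]

```text
clock: 0.77
tool_pos: [0.3742, 0.3856, 0.2185]
eef_rot: [0.323, 1.547, -0.324]
ft_force: [0.9, -0.2, 0.3]
finger_gap: 0.093
```

Emit:
servo_tool:
  plan:
    - [0.093, 0, -0.0275, 0.0234, 0, 0, 0]
    - [0.093, 0, -0.0275, 0.0234, 0, 0, 0]
    - [0.093, 0, -0.0275, 0.0234, 0, 0, 0]
    - [0.093, 0, -0.0275, 0.0234, 0, 0, 0]
    - [0.093, 0, -0.0275, 0.0234, 0, 0, 0]
    - [0.093, 0, -0.0275, 0.0234, 0, 0, 0]
    - [0.093, 0, 0, 0, 0, 0, 0]
    - [0.093, 0, 0, 0, 0, 0, 0]

```text
clock: 1.43
tool_pos: [0.4369, 0.178, 0.2186]
eef_rot: [0.327, 1.546, -0.328]
ft_force: [-0.5, 0.8, -0.4]
finger_gap: 0.0931
```

```bash
python3 - <<'E'
from h import *
st=ctrl.get_state();print(st['clock'],st['tool_pos'],st['joint_positions'],tool(st)[:3,:3],st['ft_force'],st['torque'])
save('wrist','w1')
E
```

```text
1.4333 [0.43691484 0.17798662 0.21863878] [-0.52874741  0.29849861  0.02717564  2.16423938 -0.01215009  0.67923397
  0.66021486] [[-3.70492786e-05  4.05260709e-01  9.14201157e-01]
 [-4.29533216e-04  9.14201067e-01 -4.05260687e-01]
 [-9.99999907e-01 -4.07694379e-04  1.40202446e-04]] [-0.46629549  0.80573192 -0.40531782] [-0.00050816 -0.00052367  0.01845334]
```

View pics/w1.png

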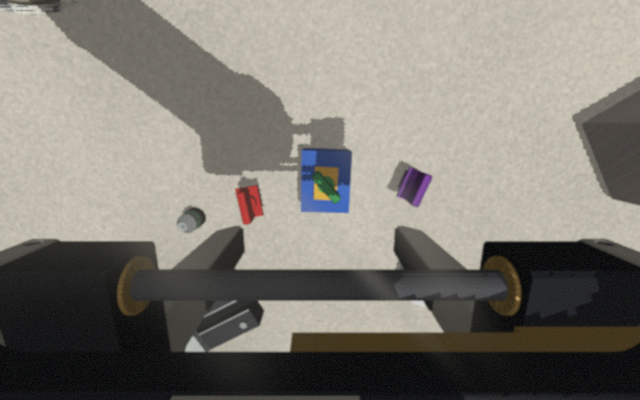

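Wrist view: the green wing is at (326,187) on the yellow washer in the blue holder, with red at (249,203) and purple at (414,186). I enlarge it and measure.

```bash
python3 - <<'E'
from h import *
a=cv2.imread('pics/w1.png')
cv2.imwrite('pics/c2.png',cv2.resize(a[140:225,285:370],None,fx=7,fy=7,interpolation=cv2.INTER_CUBIC))
d=np.load('pics/w1.npz');print(d['K'],d['T'])
for z in (.2186,.2376,.21): print(w2px('w1',[.4369,.178,z]))
E
```

```text
[286.20114238 286.20114238 318.65214209 199.49540355] [[ 4.05993976e-01 -8.86178938e-01 -2.23284082e-01  3.75220268e-01]
 [ 9.13875535e-01  3.93858147e-01  9.85254655e-02  2.04908888e-01]
 [ 6.31062271e-04 -2.44054605e-01  9.69761286e-01  3.83915505e-01]
 [ 0.00000000e+00  0.00000000e+00  0.00000000e+00  1.00000000e+00]]
(np.float64(319.2122713217058), np.float64(239.8355624247643))
(np.float64(319.29913798159015), np.float64(252.9134079292364))
(np.float64(319.1786388059906), np.float64(234.77216013629436))
```

View pics/c2.png

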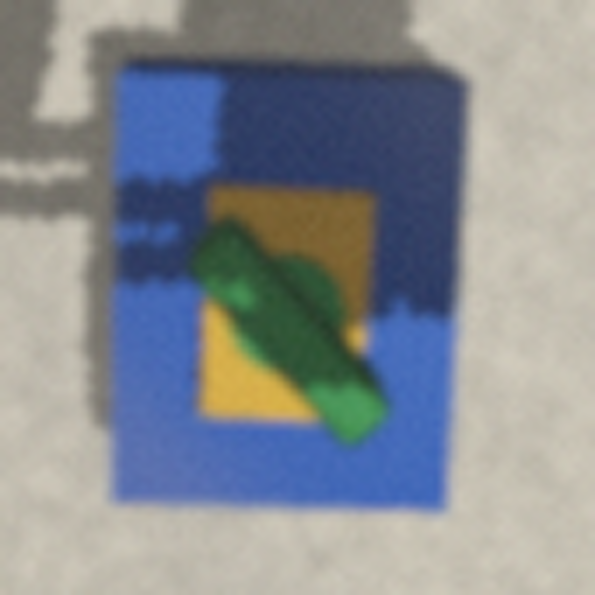

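```bash
python3 - <<'E'
from h import *
f=lambda x,y,z:px2w('w1',285+(x+.5)/7-.5,140+(y+.5)/7-.5,z)
def a(p,q):d=q-p;return np.degrees(np.arctan2(d[1],d[0])).round(1),np.linalg.norm(d).round(4)
for z in(.066,.076):
  p,q=f(212,243,z),f(370,426,z);print('wing',(p+q)/2,a(p,q))
w=[f(*c,.046) for c in [(208,187),(377,193),(364,422),(198,415)]];print('washer',sum(w)/4,a(w[1],w[2]),a(w[0],w[3]),a(w[0],w[1]))
h=[f(*c,.042) for c in [(117,65),(468,75),(446,511),(113,501)]];print('holder',sum(h)/4,a(h[1],h[2]),a(h[0],h[3]),a(h[0],h[1]),a(h[3],h[2]))
E
```

```text
wing [0.43911999 0.18619123 0.066     ] (np.float64(16.5), np.float64(0.0397))
wing [0.43711003 0.18677999 0.076     ] (np.float64(16.5), np.float64(0.0385))
washer [0.43801876 0.1862769  0.046     ] (np.float64(-26.2), np.float64(0.04)) (np.float64(-26.7), np.float64(0.0398)) (np.float64(64.0), np.float64(0.0286))
holder [0.43677291 0.18678152 0.042     ] (np.float64(-25.3), np.float64(0.0767)) (np.float64(-25.3), np.float64(0.0766)) (np.float64(64.4), np.float64(0.0592)) (np.float64(64.2), np.float64(0.0593))
```

Emit:
servo_tool:
  plan:
    - [0.05, 0.02, 0.0082, -0.0024, 0, 0, 0]
    - [0.05, 0.02, 0, 0, -0.119, 0, 0]
    - [0.05, 0.02, 0, 0, -0.119, 0, 0]
    - [0.05, 0.02, 0, 0, -0.119, 0, 0]
    - [0.05, 0.02, 0, 0, -0.119, 0, 0]
    - [0.05, 0.01, 0, 0, -0.119, 0, 0]
    - [0.05, 0.01, 0, 0, -0.119, 0, 0]
    - [0.05, 0, 0, 0, 0, 0, 0]

```text
clock: 2.15
tool_pos: [0.4364, 0.1898, 0.0968]
eef_rot: [-0.243, 1.56, 0.243]
ft_force: [-0.6, -0.4, 0.1]
finger_gap: 0.0501
```

```bash
python3 - <<'E'
from h import *
st=ctrl.get_state();print(st['clock'],st['tool_pos'],st['joint_positions'],tool(st)[:3,:3].round(4).tolist(),st['ft_force'],st['torque'])
save('wrist','w2')
a=cv2.imread('pics/w2.png')
cv2.imwrite('pics/c3.png',cv2.resize(a[110:290,210:430],None,fx=3.5,fy=3.3,interpolation=cv2.INTER_CUBIC))
E
```

```text
2.15 [0.43636641 0.18983404 0.09684205] [-0.41782668  0.51014539 -0.15426422  2.25932322  0.1970396   0.38667094
  1.1441374 ] [[-0.0029, -0.3042, 0.9526], [-0.0004, 0.9526, 0.3042], [-1.0, 0.0005, -0.0029]] [-0.64917583 -0.41394234  0.07667606] [ 0.0507136   0.02750259 -0.00107252]
```

View pics/c3.png

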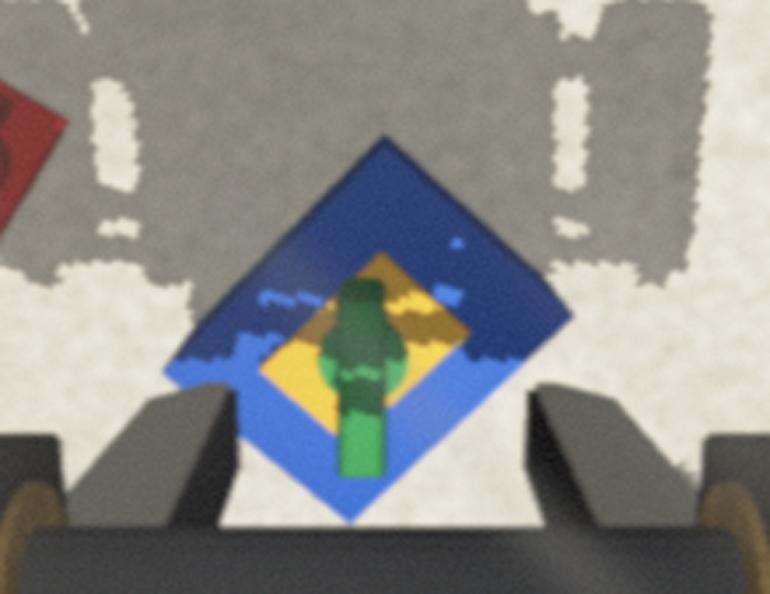

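```bash
python3 - <<'E'
from h import *
st=ctrl.get_state();T=tool(st);print(T[:3,3])
f=lambda x,y,z:px2w('w2',210+(x+.5)/3.5-.5,110+(y+.5)/3.3-.5,z)
for n,c,z in [('far',(361,280),.076),('near',(361,478),.076),('near52',(361,478),.052),('hub',(363,357),.05)]:
  p=f(*c,z);print(n,p,(T[:3,:3].T@(p-T[:3,3])).round(4))
w=[f(*c,.046) for c in [(380,252),(471,332),(345,435),(259,370)]];c=sum(w)/4
h=[f(*c,.042) for c in [(383,136),(573,316),(350,522),(164,371)]];d=sum(h)/4
for c in(w[1]/2+w[3]/2,d):print(c,(T[:3,:3].T@(c-T[:3,3])).round(4))
print('cam in tool',np.linalg.inv(T)@np.load('pics/w2.npz')['T'][:,3])
E
```

```text
[0.43670238 0.18971661 0.0977396 ]
far [0.41464306 0.17857937 0.076     ] [ 0.0218 -0.0041 -0.0243]
near [0.45604817 0.19153787 0.076     ] [ 0.0217 -0.004   0.0191]
near52 [0.46680142 0.1944408  0.052     ] [ 0.0457 -0.0045  0.0302]
hub [0.43813362 0.18589533 0.05      ] [ 0.0477 -0.0041  0.0003]
[0.43785405 0.18608854 0.046     ] [ 0.0517 -0.0038  0.0001]
[0.43655433 0.18606951 0.042     ] [ 0.0557 -0.0035 -0.0011]
cam in tool [-1.64438643e-01 -6.44236821e-04 -6.77480022e-02  1.00000000e+00]
```

Crop: the wing is parallel to the tool's z and centred at column 361, about 4 mm to the -y side of the fingers' midline. I shift, descend and grip.

Emit:
servo_tool:
  plan:
    - [0.05, 0.01, -0.004, 0, 0, 0, 0]
    - [0.05, 0.015, 0, 0, 0, 0, 0]
    - [0.05, 0.015, 0, 0, 0, 0, 0]
    - [0.05, 0.007, 0, 0, 0, 0, 0]
    - [0.05, 0, 0, 0, 0, 0, 0]
    - [0.05, 0, 0, 0, 0, 0, 0]

```text
clock: 2.7
tool_pos: [0.4387, 0.1852, 0.0519]
eef_rot: [-0.236, 1.558, 0.236]
ft_force: [-0.4, -0.0, 0.0]
finger_gap: 0.05
```

Emit:
servo_tool:
  plan:
    - [0.0, 0, 0, 0, 0, 0, 0]
    - [0.0, 0, 0, 0, 0, 0, 0]
    - [0.0, 0, 0, 0, 0, 0, 0]
    - [0.0, 0, 0, 0, 0, 0, 0]
    - [0.0, 0, 0, 0, 0, 0, 0]
    - [0.0, 0, 0, 0, 0, 0, 0]
  force: 30

```text
clock: 3.2
tool_pos: [0.439, 0.1849, 0.0519]
eef_rot: [-0.236, 1.557, 0.237]
ft_force: [-0.7, 0.0, 2.3]
finger_gap: 0.0173
```

```bash
python3 - <<'E'
from h import *
st=ctrl.get_state();print(st['clock'],st['tool_pos'],st['joint_positions'],tool(st)[:3,:3].round(4).tolist(),st['ft_force'],st['torque'],st['finger_gap'])
E
```

```text
3.2 [0.43898205 0.18487575 0.05191051] [-0.44288058  0.59457655 -0.10643105  2.29018587  0.22852105  0.26527892
  1.11999011] [[0.0006, -0.2966, 0.955], [0.0005, 0.955, 0.2966], [-1.0, 0.0003, 0.0007]] [-0.71493105  0.015373    2.25809811] [0.25820824 0.07019774 0.03160922] 0.017266135532360574
```

Emit:
servo_tool:
  plan:
    - [0.0, 0, 0, 0, 0, 0, 0]
    - [0.0, 0, 0, 0, 0, 0, 0]
    - [0.0, 0, 0, 0, 0, 0, 0]
    - [0.0, 0, 0, 0, 0, 0, 0]

```text
clock: 3.53
tool_pos: [0.439, 0.1849, 0.0518]
eef_rot: [-0.236, 1.557, 0.237]
ft_force: [0.6, 1.0, 5.1]
finger_gap: 0.0169
```

Emit:
servo_tool:
  plan:
    - [0.0, -0.005, 0, 0, 0, 0, 0]
    - [0.0, -0.01, 0, 0, 0, 0, 0]
    - [0.0, -0.02, 0, 0, 0, 0, 0]
    - [0.0, -0.03, 0, 0, 0, 0, 0]
    - [0.0, -0.025, 0, 0, 0, 0, 0]
    - [0.0, 0, 0, 0, 0, 0, 0]
    - [0.0, 0, 0, 0, 0, 0, 0]

```text
clock: 4.12
tool_pos: [0.4392, 0.1844, 0.1425]
eef_rot: [-0.235, 1.556, 0.236]
ft_force: [-0.0, -0.1, -3.5]
finger_gap: 0.0173
```

```bash
python3 - <<'E'
from h import *
st=ctrl.get_state();print(st['clock'],st['tool_pos'],st['joint_positions'],tool(st)[:3,:3].round(4).tolist(),st['ft_force'],st['torque'],st['finger_gap'])
save('wrist','w3')
a=cv2.imread('pics/w3.png')
cv2.imwrite('pics/c4.png',cv2.resize(a[150:290,230:410],None,fx=4,fy=4,interpolation=cv2.INTER_CUBIC))
E
```

```text
4.1167 [0.43915895 0.18442033 0.14252527] [-0.37541639  0.42914182 -0.19117423  2.22424008  0.16687194  0.49890674
  1.17497473] [[0.002, -0.296, 0.9552], [0.0007, 0.9552, 0.296], [-1.0, 0.0001, 0.0021]] [-0.0136972  -0.0650578  -3.45528675] [ 0.07199372 -0.01130978 -0.03716354] 0.01734576554109641
```

View pics/c4.png

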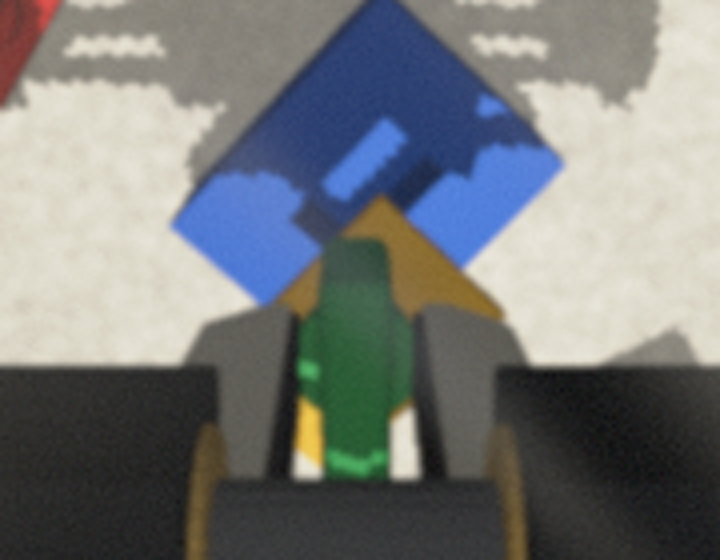

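Held, but the opening reads 17 mm. The picture shows daylight between the wing and the jaws, so the fingertips hold the round hub and not the 10 mm bar. I put it back and regrip about 4 mm higher.

Emit:
servo_tool:
  plan:
    - [0.0, 0.02, 0.0004, 0, 0, 0, 0]
    - [0.0, 0.025, 0, 0, 0, 0, 0]
    - [0.0, 0.02, 0, 0, 0, 0, 0]
    - [0.0, 0.015, 0, 0, 0, 0, 0]
    - [0.0, 0.008, 0, 0, 0, 0, 0]
    - [0.0, 0.002, 0, 0, 0, 0, 0]
    - [0.0, 0, 0, 0, 0, 0, 0]

```text
clock: 4.75
tool_pos: [0.4378, 0.1847, 0.0503]
eef_rot: [-0.238, 1.56, 0.236]
ft_force: [-0.3, -0.2, -2.2]
finger_gap: 0.0183
```

```bash
python3 - <<'E'
from h import *
st=ctrl.get_state();print(st['clock'],st['tool_pos'],tool(st)[:3,:3].round(4).tolist(),st['ft_force'],st['torque'],st['finger_gap'])
E
```

```text
4.75 [0.43779205 0.18473469 0.05028843] [[-0.0025, -0.2971, 0.9548], [-0.0015, 0.9548, 0.2971], [-1.0, -0.0007, -0.0028]] [-0.33165569 -0.23735747 -2.22555177] [ 0.08609842 -0.04089961  0.00366916] 0.018263216163585148
```

Emit:
servo_tool:
  plan:
    - [0.035, 0, 0, 0, 0, 0, 0]
    - [0.035, 0, 0, 0, 0, 0, 0]
    - [0.035, 0, 0, 0, 0, 0, 0]
    - [0.035, 0, 0, 0, 0, 0, 0]
    - [0.035, -0.003, 0, 0, 0, 0, 0]
    - [0.035, -0.003, 0, 0, 0, 0, 0]
    - [0.035, 0, 0, 0, 0, 0, 0]

```text
clock: 5.33
tool_pos: [0.439, 0.1851, 0.0584]
eef_rot: [-0.236, 1.557, 0.236]
ft_force: [-0.7, -1.0, -0.4]
finger_gap: 0.035
```

```bash
python3 - <<'E'
from h import *
st=ctrl.get_state();print(st['clock'],st['tool_pos'],tool(st)[:3,:3].round(4).tolist(),st['ft_force'],st['torque'],st['finger_gap'])
save('wrist','w4')
a=cv2.imread('pics/w4.png')
cv2.imwrite('pics/c5.png',cv2.resize(a[150:290,230:410],None,fx=4,fy=4,interpolation=cv2.INTER_CUBIC))
E
```

```text
5.3333 [0.43895954 0.18511858 0.05839204] [[0.0009, -0.2965, 0.955], [0.0004, 0.955, 0.2965], [-1.0, 0.0001, 0.001]] [-0.65247087 -1.02259241 -0.43684389] [ 0.01246072  0.01042374 -0.02028617] 0.03503498838581121
```

View pics/c5.png

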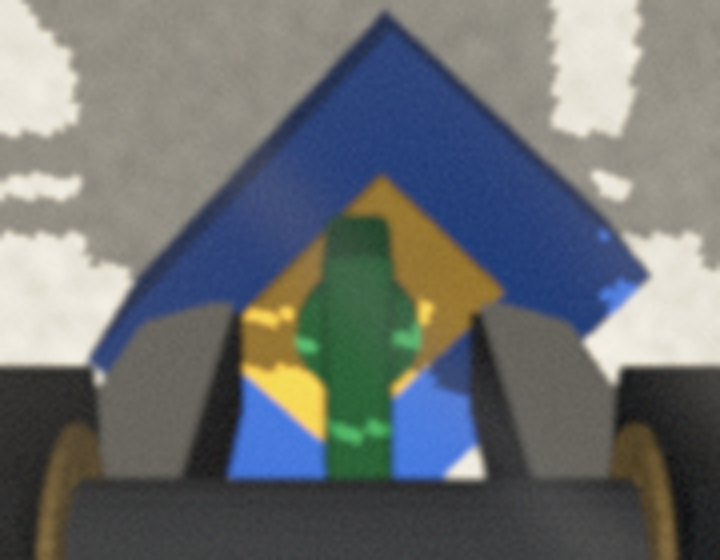

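Bolt seated again in the holder, with the hub disc visible below the wing. I regrip with the tips at about 57 mm.

Emit:
servo_tool:
  plan:
    - [0.0, 0.0015, 0, 0, 0, 0, 0]
    - [0.0, 0, 0, 0, 0, 0, 0]
    - [0.0, 0, 0, 0, 0, 0, 0]
    - [0.0, 0, 0, 0, 0, 0, 0]
    - [0.0, 0, 0, 0, 0, 0, 0]
    - [0.0, 0, 0, 0, 0, 0, 0]
  force: 40

```text
clock: 5.88
tool_pos: [0.4386, 0.1852, 0.056]
eef_rot: [-0.237, 1.558, 0.237]
ft_force: [-0.3, 0.9, -0.4]
finger_gap: 0.0096
```

```bash
python3 - <<'E'
from h import *
st=ctrl.get_state();print(st['clock'],st['tool_pos'],tool(st)[:3,:3].round(4).tolist(),st['ft_force'],st['torque'],st['finger_gap'])
E
```

```text
5.8833 [0.43860787 0.1851695  0.05604691] [[-0.0001, -0.2969, 0.9549], [0.0, 0.9549, 0.2969], [-1.0, 0.0001, -0.0001]] [-0.28749304  0.94254684 -0.386242  ] [0.26104309 0.08144715 0.02297764] 0.009629446438402037
```

Emit:
servo_tool:
  plan:
    - [0.0, -0.005, 0, 0, 0, 0, 0]
    - [0.0, -0.01, 0, 0, 0, 0, 0]
    - [0.0, -0.02, 0, 0, 0, 0, 0]
    - [0.0, -0.03, 0, 0, 0, 0, 0]
    - [0.0, -0.03, 0, 0, 0, 0, 0]
    - [0.0, 0, 0, 0, 0, 0, 0]
    - [0.0, 0, -0.0286, 0.0014, 0, 0, 0]
    - [0.0, 0, -0.0286, 0.0014, 0, 0, 0]

```text
clock: 6.55
tool_pos: [0.4582, 0.1319, 0.1516]
eef_rot: [-0.239, 1.556, 0.24]
ft_force: [0.1, -0.4, -2.5]
finger_gap: 0.0101
```

Emit:
servo_tool:
  plan:
    - [0.0, 0, -0.0286, 0.0014, 0, 0, 0]
    - [0.0, 0, -0.0286, 0.0014, 0, 0, 0]
    - [0.0, 0, -0.0286, 0.0014, 0, 0, 0]
    - [0.0, 0, -0.0286, 0.0014, 0, 0, 0]
    - [0.0, 0, -0.0286, 0.0014, 0, 0, 0]
    - [0.0, 0, -0.0286, 0.0014, 0, 0, 0]
    - [0.0, 0, -0.0286, 0.0014, 0, 0, 0]
    - [0.0, 0, -0.0286, 0.0014, 0, 0, 0]

```text
clock: 7.22
tool_pos: [0.5365, -0.0855, 0.1505]
eef_rot: [-0.236, 1.559, 0.236]
ft_force: [0.5, 0.2, -3.7]
finger_gap: 0.0097
```

Emit:
servo_tool:
  plan:
    - [0.0, 0, 0, 0, 0.103, 0, 0]
    - [0.0, 0, 0, 0, 0.103, 0, 0]
    - [0.0, 0, 0, 0, 0.103, 0, 0]
    - [0.0, 0, 0, 0, 0.103, 0, 0]
    - [0.0, 0, 0, 0, 0.103, 0, 0]
    - [0.0, 0, 0, 0, 0.103, 0, 0]
    - [0.0, 0, 0, 0, 0.103, 0, 0]
    - [0.0, 0, 0, 0, 0.103, 0, 0]

```text
clock: 7.88
tool_pos: [0.5362, -0.084, 0.1505]
eef_rot: [0.413, 1.532, -0.414]
ft_force: [-0.3, 0.1, -3.0]
finger_gap: 0.0095
```

Emit:
servo_tool:
  plan:
    - [0.0, 0, 0, 0, 0.103, 0, 0]
    - [0.0, 0, 0, 0, 0.103, 0, 0]
    - [0.0, 0, 0, 0, 0, 0, 0]
    - [0.0, 0, 0, 0, 0, 0, 0]
    - [0.0, 0, 0, 0, 0, 0, 0]

```text
clock: 8.3
tool_pos: [0.5366, -0.0839, 0.1508]
eef_rot: [0.567, 1.496, -0.568]
ft_force: [-0.7, 0.9, -2.7]
finger_gap: 0.0098
```

```bash
python3 - <<'E'
from h import *
st=ctrl.get_state();print(st['clock'],st['tool_pos'],st['joint_positions'],tool(st)[:3,:3].round(4).tolist(),st['ft_force'],st['torque'],st['finger_gap'])
save('wrist','w5')
a=cv2.imread('pics/w5.png')
cv2.imwrite('pics/c6.png',cv2.resize(a[80:280,200:440],None,fx=3,fy=3,interpolation=cv2.INTER_CUBIC))
E
```

```text
8.3 [ 0.53656921 -0.08385117  0.15082475] [-0.00571097  0.47647801  0.07873841  2.08464534 -0.06516158  0.5833728
  0.96431084] [[-0.0007, 0.6633, 0.7484], [-0.0002, 0.7484, -0.6633], [-1.0, -0.0006, -0.0004]] [-0.71604148  0.94306784 -2.65332732] [-0.06048531 -0.00816529  0.02240837] 0.009762872431332467
```

View pics/c6.png

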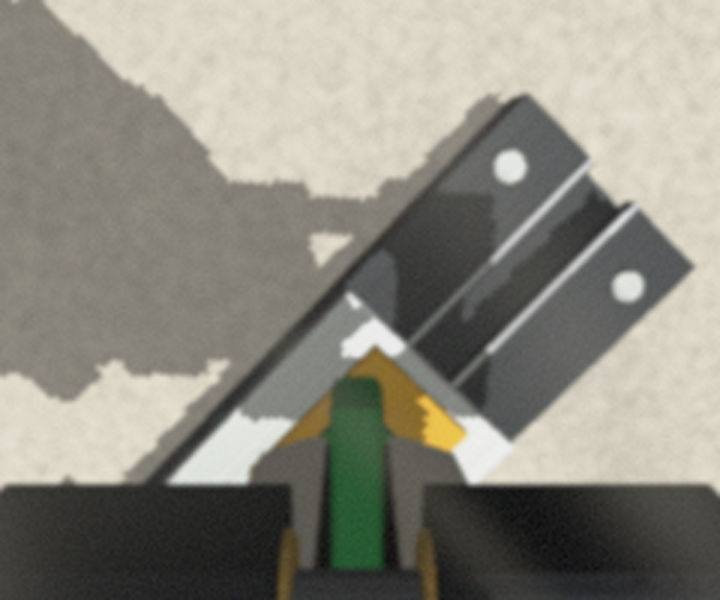

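The slot is hidden behind the bolt; the rail mouth lies between the lines (590,160)-(405,345) and (635,205)-(455,383). I move along tool +z so that the slot shows clear of the bolt.

Emit:
servo_tool:
  plan:
    - [0.0, 0, 0, 0.02, 0, 0, 0]
    - [0.0, 0, 0, 0.03, 0, 0, 0]
    - [0.0, 0, 0, 0.03, 0, 0, 0]
    - [0.0, 0, 0, 0, 0, 0, 0]
    - [0.0, 0, 0, 0, 0, 0, 0]
    - [0.0, 0, 0, 0, 0, 0, 0]

```text
clock: 8.85
tool_pos: [0.5957, -0.137, 0.1507]
eef_rot: [0.57, 1.496, -0.57]
ft_force: [-0.5, -0.0, -2.7]
finger_gap: 0.0096
```

```bash
python3 - <<'E'
from h import *
st=ctrl.get_state();print(st['clock'],st['tool_pos'],tool(st)[:3,:3].round(4).tolist(),st['ft_force'],st['torque'],st['finger_gap'])
save('wrist','w6')
a=cv2.imread('pics/w6.png')
cv2.imwrite('pics/c7.png',cv2.resize(a[120:270,220:420],None,fx=4,fy=4,interpolation=cv2.INTER_CUBIC))
E
```

```text
8.85 [ 0.59569811 -0.13703753  0.15066415] [[-0.0013, 0.6655, 0.7464], [0.0005, 0.7464, -0.6655], [-1.0, -0.0005, -0.0013]] [-0.50031952 -0.00570664 -2.70430573] [-0.02637314  0.03268769 -0.0068083 ] 0.009629954241252504
```

View pics/c7.png

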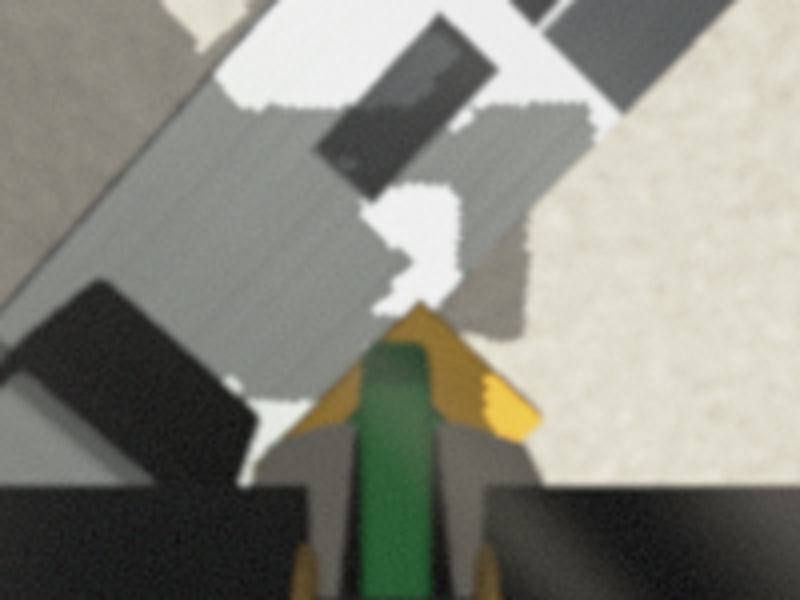

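```bash
python3 - <<'E'
from h import *
st=ctrl.get_state();T=np.eye(4);d=np.load('pics/w6.npz')
T=tool(st);print(T[:3,3])
f=lambda x,y,z:px2w('w6',220+(x+.5)/4-.5,120+(y+.5)/4-.5,z)
tl=lambda p:(T[:3,:3].T@(p-T[:3,3])).round(4)
def a(p,q):d=q-p;return np.degrees(np.arctan2(d[1],d[0])).round(1),np.linalg.norm(d).round(4)
s=[f(*c,.045) for c in [(440,13),(497,68),(372,200),(316,148)]];c=sum(s)/4
print('slot',c,tl(c),a(s[3],s[0]),a(s[2],s[1]),a(s[0],s[1]),a(s[3],s[2]))
z=T[2,3]-.010
t,r,l=f(421,302,z),f(542,420,z),f(300,430,z)
print('washer short',a(t,r),'long dir',a(l,t))
us=(r-t)/np.linalg.norm(r-t);ul=np.array([-us[1],us[0],0]);ul2=(l-t)/np.linalg.norm(l-t)
for u in(-ul,ul2): 
  w=t+us*.014+u*.020;print('washer c',w,tl(w),u)
# foot long edges
p,q=f(0,310,.045),f(280,0,.045);print('foot left edge',a(p,q)); 
P,Q=f(623,115,.045),f(525,212,.045);print('foot right edge',a(Q,P))
u=(q-p)/np.linalg.norm(q-p);n=np.array([u[1],-u[0],0]);print('width',(P-p)@n,(Q-p)@n,'slot off from left',(c-p)@n)
# rail mouth lines from w5
g=lambda x,y,z:px2w('w5',200+(x+.5)/3-.5,80+(y+.5)/3-.5,z)
A=[g(590,160,.035),g(405,345,.035)];B=[g(635,205,.035),g(455,383,.035)]
for L in(A,B):print('mouth',a(L[1],L[0]),'dist from slot c along n',(L[0]-c)@n,(L[1]-c)@n)
R1=[g(527,95,.035),g(692,267,.035)];print('rail end',a(*R1),'mid off',((R1[0]+R1[1])/2-c)@n)
F=[g(350,293,.045),g(512,440,.045)];print('foot end',a(*F),((F[0]+F[1])/2-c)@n,((F[0]+F[1])/2-c)@u)
E
```

```text
[ 0.59556708 -0.1365872   0.15080174]
slot [ 0.55967343 -0.10230995  0.045     ] [ 0.1059  0.0018 -0.0495] (np.float64(95.0), np.float64(0.0421)) (np.float64(94.8), np.float64(0.0423)) (np.float64(5.5), np.float64(0.0181)) (np.float64(5.1), np.float64(0.018))
washer short (np.float64(3.3), np.float64(0.0277)) long dir (np.float64(95.8), np.float64(0.0288))
washer c [ 0.59384119 -0.13620505  0.14080174] [ 0.01   -0.0009 -0.0015] [ 0.05834722 -0.99829635 -0.        ]
washer c [ 0.59468235 -0.13613805  0.14080174] [ 0.01   -0.0002 -0.0009] [ 0.10040495 -0.99494666  0.        ]
foot left edge (np.float64(94.3), np.float64(0.1009))
foot right edge (np.float64(93.9), np.float64(0.0319))
width 0.07523774963754613 0.07500604385206998 slot off from left 0.03755544848683664
mouth (np.float64(94.6), np.float64(0.084)) dist from slot c along n -0.011665304296168445 -0.011359679708247672
mouth (np.float64(95.0), np.float64(0.0822)) dist from slot c along n 0.009301895746466888 0.010206768080147222
rail end (np.float64(4.8), np.float64(0.0785)) mid off -0.001353670130820674
foot end (np.float64(5.8), np.float64(0.0732)) -0.0014315460066595172 0.034414254034308964
```

Crop: the slot corners are at (440,13), (497,68), (372,200) and (316,148), and the washer tip is at (421,302). Slot axis is about 94.9°, washer about 94.5°, and the slot's centre line is near x=0.559. I move over it and check the pose.

Emit:
servo_tool:
  plan:
    - [0.0, 0, 0.0005, -0.02, 0, 0, 0]
    - [0.0, 0, 0, -0.02, 0, 0, 0]
    - [0.0, 0.02, 0, -0.0091, 0, 0, 0]
    - [0.0, 0.02, 0, 0, 0, 0, 0]
    - [0.0, 0.01, 0, 0, 0, 0, 0]
    - [0.0, 0, 0, 0, 0, 0, 0]
    - [0.0, 0, 0, 0, 0, 0, 0]
    - [0.0, 0, 0, 0, 0, 0, 0]

```text
clock: 9.57
tool_pos: [0.5608, -0.1043, 0.1018]
eef_rot: [0.57, 1.494, -0.57]
ft_force: [0.1, 0.8, -1.9]
finger_gap: 0.0098
```

```bash
cat > s.py <<'E'
from h import *
st=ctrl.get_state();T=tool(st);print(round(st['clock'],2),T[:3,3].round(4),'yaw',np.degrees(np.arctan2(T[1,1],T[0,1])).round(2),'xax',T[:3,0].round(4),'F',st['ft_force'].round(2),'M',st['torque'].round(3),'j7',st['joint_positions'][6].round(3),st['finger_gap'])
d=np.array([.5593,-.1036,0])-T[:3,3];print('to target ty,tz',(T[:3,:3].T@d)[1:].round(4))
E
python3 s.py
```

```text
9.57 [ 0.5608 -0.1043  0.1018] yaw 48.24 xax [ 8.e-04 -2.e-04 -1.e+00] F [ 0.05  0.77 -1.91] M [-0.071 -0.039 -0.004] j7 1.001 0.009809124177542499
to target ty,tz [-0.0005 -0.0016]
```

Emit:
servo_tool:
  plan:
    - [0.0, 0, -0.0005, -0.0016, 0, 0, 0]
    - [0.0, 0.004, 0, 0, 0, 0, 0]
    - [0.0, 0.004, 0, 0, 0, 0, 0]
    - [0.0, 0.004, 0, 0, 0, 0, 0]
    - [0.0, 0.004, 0, 0, 0, 0, 0]
    - [0.0, 0, 0, 0, 0, 0, 0]
    - [0.0, 0, 0, 0, 0, 0, 0]
    - [0.0, 0, 0, 0, 0, 0, 0]

```text
clock: 10.23
tool_pos: [0.559, -0.1034, 0.0851]
eef_rot: [0.57, 1.494, -0.57]
ft_force: [1.7, 1.0, -2.9]
finger_gap: 0.0098
```

```bash
python3 s.py
```

```text
10.23 [ 0.559  -0.1034  0.0851] yaw 48.25 xax [ 3.e-04 -0.e+00 -1.e+00] F [ 1.74  1.01 -2.92] M [-0.03  -0.412 -0.001] j7 1.002 0.009830421679312319
to target ty,tz [0.     0.0003]
```

There is a light sideways force, +x 1.7 N with a moment to match: the head touches the -x wall. I move 1.5 mm to +x.

Emit:
servo_tool:
  plan:
    - [0.0, 0, 0.001, 0.0011, 0, 0, 0]
    - [0.0, 0, 0, 0, 0, 0, 0]
    - [0.0, 0, 0, 0, 0, 0, 0]
    - [0.0, 0, 0, 0, 0, 0, 0]

```text
clock: 10.57
tool_pos: [0.56, -0.1034, 0.0852]
eef_rot: [0.57, 1.495, -0.57]
ft_force: [-0.7, -0.4, -3.1]
finger_gap: 0.0093
```

```bash
python3 s.py
```

```text
10.57 [ 0.56   -0.1034  0.0852] yaw 48.24 xax [-3.e-04 -0.e+00 -1.e+00] F [-0.72 -0.39 -3.1 ] M [-0.003  0.025 -0.048] j7 1.002 0.00931742888276337
to target ty,tz [-0.0006 -0.0004]
```

Emit:
servo_tool:
  plan:
    - [0.0, 0, 0.0005, 0.0006, 0, 0, 0]
    - [0.0, 0.002, 0, 0, 0, 0, 0]
    - [0.0, 0.002, 0, 0, 0, 0, 0]
    - [0.0, 0.001, 0, 0, 0, 0, 0]
    - [0.0, 0, 0, 0, 0, 0, 0]
    - [0.0, 0, 0, 0, 0, 0, 0]

```text
clock: 11.07
tool_pos: [0.5609, -0.1034, 0.08]
eef_rot: [0.57, 1.495, -0.57]
ft_force: [0.4, -0.1, -2.5]
finger_gap: 0.0096
```

```bash
python3 s.py
```

```text
11.07 [ 0.5609 -0.1034  0.08  ] yaw 48.24 xax [-4.e-04  0.e+00 -1.e+00] F [ 0.38 -0.09 -2.48] M [-0.034  0.085  0.024] j7 1.002 0.00957467075061676
to target ty,tz [-0.0012 -0.001 ]
```

Emit:
servo_tool:
  plan:
    - [0.0, 0.0015, 0, 0, 0, 0, 0]
    - [0.0, 0.0015, 0, 0, 0, 0, 0]
    - [0.0, 0.0015, 0, 0, 0, 0, 0]
    - [0.0, 0.001, 0, 0, 0, 0, 0]
    - [0.0, 0, 0, 0, 0, 0, 0]
    - [0.0, 0, 0, 0, 0, 0, 0]

```text
clock: 11.57
tool_pos: [0.5609, -0.1034, 0.0745]
eef_rot: [0.57, 1.495, -0.57]
ft_force: [0.1, -0.3, -3.3]
finger_gap: 0.0097
```

```bash
python3 s.py
```

```text
11.57 [ 0.5609 -0.1034  0.0745] yaw 48.25 xax [-2.e-04  0.e+00 -1.e+00] F [ 0.1  -0.34 -3.25] M [-0.011  0.009 -0.016] j7 1.003 0.009686690150031063
to target ty,tz [-0.0012 -0.0011]
```

No contact, and the head is in the mouth. I continue down to about 1 mm above the foot.

Emit:
servo_tool:
  plan:
    - [0.0, 0.003, 0, 0, 0, 0, 0]
    - [0.0, 0.003, 0, 0, 0, 0, 0]
    - [0.0, 0.003, 0, 0, 0, 0, 0]
    - [0.0, 0.003, 0, 0, 0, 0, 0]
    - [0.0, 0.0015, 0, 0, 0, 0, 0]
    - [0.0, 0, 0, 0, 0, 0, 0]
    - [0.0, 0, 0, 0, 0, 0, 0]

```text
clock: 12.15
tool_pos: [0.5609, -0.1034, 0.061]
eef_rot: [0.57, 1.495, -0.57]
ft_force: [-0.3, -0.4, -1.4]
finger_gap: 0.0098
```

```bash
python3 s.py
```

```text
12.15 [ 0.5609 -0.1034  0.061 ] yaw 48.24 xax [-3.e-04  0.e+00 -1.e+00] F [-0.3  -0.36 -1.45] M [-0.033 -0.033  0.029] j7 1.004 0.009807251606850488
to target ty,tz [-0.0012 -0.0011]
```

Emit:
servo_tool:
  plan:
    - [0.0, 0.0005, 0, 0, 0, 0, 0]
    - [0.0, 0.0005, 0, 0, 0, 0, 0]
    - [0.0, 0, 0, 0, 0, 0, 0]
    - [0.0, 0, 0, 0, 0, 0, 0]

```text
clock: 12.48
tool_pos: [0.5611, -0.1035, 0.0602]
eef_rot: [0.57, 1.494, -0.57]
ft_force: [0.1, -0.5, -2.8]
finger_gap: 0.0096
```

```bash
python3 s.py
```

```text
12.48 [ 0.5611 -0.1035  0.0602] yaw 48.24 xax [ 2.e-04 -0.e+00 -1.e+00] F [ 0.14 -0.48 -2.82] M [-0.025  0.015 -0.022] j7 1.005 0.009561200655520751
to target ty,tz [-0.0013 -0.0012]
```

Emit:
servo_tool:
  plan:
    - [0.0, 0.0005, 0, 0, 0.12, 0, 0]
    - [0.0, 0, 0, 0, 0.12, 0, 0]
    - [0.0, 0, 0, 0, 0.12, 0, 0]
    - [0.0, 0, 0, 0, 0.12, 0, 0]
    - [0.0, 0, 0, 0, 0.12, 0, 0]
    - [0.0, 0, 0, 0, 0.12, 0, 0]
    - [0.0, 0, 0, 0, 0.12, 0, 0]
    - [0.0, 0, 0, 0, 0.12, 0, 0]

```text
clock: 13.15
tool_pos: [0.5608, -0.1032, 0.0597]
eef_rot: [1.3, 1.149, -1.3]
ft_force: [-0.7, 1.1, -3.2]
finger_gap: 0.01
```

```bash
python3 s.py
```

```text
13.15 [ 0.5608 -0.1032  0.0597] yaw -7.09 xax [-2.e-04  4.e-04 -1.e+00] F [-0.75  1.07 -3.18] M [0.042 0.367 0.008] j7 0.398 0.00998566351435358
to target ty,tz [-0.0014  0.0006]
```

Emit:
servo_tool:
  plan:
    - [0.0, 0, 0, 0, 0.08, 0, 0]
    - [0.0, 0, 0, 0, 0.08, 0, 0]
    - [0.0, 0, 0, 0, 0.08, 0, 0]
    - [0.0, 0, 0, 0, 0.08, 0, 0]
    - [0.0, 0, 0, 0, 0.08, 0, 0]
    - [0.0, 0, 0, 0, 0, 0, 0]
    - [0.0, 0, 0, 0, 0, 0, 0]

```text
clock: 13.73
tool_pos: [0.5604, -0.1031, 0.0595]
eef_rot: [1.577, 0.921, -1.579]
ft_force: [-2.8, 0.6, -1.9]
finger_gap: 0.0096
```

```bash
python3 s.py
```

```text
13.73 [ 0.5604 -0.1031  0.0595] yaw -29.52 xax [-1.2e-03  2.0e-04 -1.0e+00] F [-2.78  0.63 -1.93] M [ 0.059  0.735 -0.008] j7 0.145 0.009590043083742176
to target ty,tz [-0.0006  0.0009]
```

Sideways force of -2.8 N: the head rides on the +x channel wall. I recentre 0.8 mm to -x.

Emit:
servo_tool:
  plan:
    - [0.0, 0, -0.0007, 0.0004, 0, 0, 0]
    - [0.0, 0, 0, 0, 0, 0, 0]
    - [0.0, 0, 0, 0, 0, 0, 0]
    - [0.0, 0, 0, 0, 0, 0, 0]

```text
clock: 14.07
tool_pos: [0.5602, -0.1035, 0.0597]
eef_rot: [1.579, 0.918, -1.579]
ft_force: [-1.5, 0.3, -2.8]
finger_gap: 0.0096
```

```bash
python3 s.py
```

```text
14.07 [ 0.5602 -0.1035  0.0597] yaw -29.64 xax [ 2.e-04  2.e-04 -1.e+00] F [-1.46  0.33 -2.83] M [ 0.067  0.406 -0.031] j7 0.145 0.009564234947745935
to target ty,tz [-0.0008  0.0006]
```

Emit:
servo_tool:
  plan:
    - [0.0, 0, -0.0005, 0.0003, 0, 0, 0]
    - [0.0, 0, 0, 0, 0, 0, 0]
    - [0.0, 0, 0, 0, 0.06, 0, 0]
    - [0.0, 0, 0, 0, 0.06, 0, 0]
    - [0.0, 0, 0, 0, 0, 0, 0]
    - [0.0, 0, 0, 0, 0, 0, 0]

```text
clock: 14.57
tool_pos: [0.5598, -0.1036, 0.0597]
eef_rot: [1.66, 0.837, -1.66]
ft_force: [-0.8, 0.4, -2.4]
finger_gap: 0.0094
```

```bash
python3 s.py
```

```text
14.57 [ 0.5598 -0.1036  0.0597] yaw -36.45 xax [ 4.e-04 -5.e-04 -1.e+00] F [-0.82  0.39 -2.41] M [-0.114  0.207  0.   ] j7 0.067 0.009441102106738875
to target ty,tz [-0.0004  0.0003]
```

Emit:
servo_tool:
  plan:
    - [0.0, 0, 0, 0, 0.06, 0, 0]
    - [0.0, 0, 0, 0, 0.06, 0, 0]
    - [0.0, 0, 0, 0, 0.06, 0, 0]
    - [0.0, 0, 0, 0, 0, 0, 0]
    - [0.0, 0, 0, 0, 0, 0, 0]

```text
clock: 14.98
tool_pos: [0.5593, -0.1033, 0.0596]
eef_rot: [1.779, 0.707, -1.78]
ft_force: [-2.0, 0.6, -0.9]
finger_gap: 0.0097
```

```bash
python3 s.py
```

```text
14.98 [ 0.5593 -0.1033  0.0596] yaw -46.68 xax [-7.e-04  0.e+00 -1.e+00] F [-1.99  0.63 -0.87] M [0.12  0.701 0.041] j7 -0.052 0.009651558194603676
to target ty,tz [0.0003 0.0001]
```

Emit:
servo_tool:
  plan:
    - [0.0, 0, -0.0005, 0.0005, 0, 0, 0]
    - [0.0, 0, 0, 0, 0, 0, 0]
    - [0.0, 0, 0, 0, 0.06, 0, 0]
    - [0.0, 0, 0, 0, 0.06, 0, 0]
    - [0.0, 0, 0, 0, 0.06, 0, 0]
    - [0.0, 0, 0, 0, 0, 0, 0]
    - [0.0, 0, 0, 0, 0, 0, 0]

```text
clock: 15.57
tool_pos: [0.5589, -0.1033, 0.0595]
eef_rot: [1.894, 0.561, -1.895]
ft_force: [-0.2, 1.3, -5.6]
finger_gap: 0.0094
```

```bash
python3 s.py; sleep .1; python3 s.py
```

```text
15.57 [ 0.5589 -0.1033  0.0595] yaw -57.02 xax [-1.e-04 -1.e-04 -1.e+00] F [-0.21  1.27 -5.65] M [ 0.152  0.172 -0.019] j7 -0.174 0.009391227546000741
to target ty,tz [ 0.0005 -0.0001]
15.57 [ 0.5589 -0.1033  0.0595] yaw -57.02 xax [-1.e-04 -1.e-04 -1.e+00] F [-0.21  1.27 -5.65] M [ 0.152  0.172 -0.019] j7 -0.174 0.009391227546000741
to target ty,tz [ 0.0005 -0.0001]
```

Emit:
servo_tool:
  plan:
    - [0.0, 0.0004, 0, 0, 0, 0, 0]
    - [0.0, 0.0, 0, 0, 0, 0, 0]
    - [0.0, 0, 0, 0, 0, 0, 0]

```text
clock: 15.82
tool_pos: [0.559, -0.1034, 0.0594]
eef_rot: [1.896, 0.56, -1.895]
ft_force: [-0.4, -0.2, -2.6]
finger_gap: 0.0096
```

```bash
python3 s.py
```

```text
15.82 [ 0.559  -0.1034  0.0594] yaw -57.12 xax [ 2.e-04  3.e-04 -1.e+00] F [-0.42 -0.19 -2.6 ] M [0.368 0.33  0.027] j7 -0.174 0.009603052579557226
to target ty,tz [ 0.0004 -0.0001]
```

Emit:
servo_tool:
  plan:
    - [0.0, 0.0004, 0, 0, 0, 0, 0]
    - [0.0, 0.0, 0, 0, 0, 0, 0]
    - [0.0, 0, 0, 0, 0, 0, 0]

```text
clock: 16.07
tool_pos: [0.559, -0.1034, 0.0591]
eef_rot: [1.897, 0.559, -1.896]
ft_force: [-1.7, 2.5, 2.3]
finger_gap: 0.0099
```

```bash
python3 s.py
```

```text
16.07 [ 0.559  -0.1034  0.0591] yaw -57.17 xax [ 4.e-04  3.e-04 -1.e+00] F [-1.66  2.47  2.29] M [0.5   0.569 0.061] j7 -0.174 0.009854493796312815
to target ty,tz [ 0.0003 -0.0001]
```

Emit:
servo_tool:
  plan:
    - [0.0, -0.0002, 0, 0, 0.08, 0, 0]
    - [0.0, 0, 0, 0, 0.08, 0, 0]
    - [0.0, 0, 0, 0, 0.08, 0, 0]
    - [0.0, 0, 0, 0, 0.08, 0, 0]
    - [0.0, 0, 0, 0, 0.08, 0, 0]
    - [0.0, 0, 0, 0, 0.08, 0, 0]
    - [0.0, 0, 0, 0, 0, 0, 0]
    - [0.0, 0, 0, 0, 0, 0, 0]

```text
clock: 16.73
tool_pos: [0.5588, -0.1031, 0.059]
eef_rot: [2.172, 0.104, -2.173]
ft_force: [-1.9, 2.9, 0.7]
finger_gap: 0.0098
```

```bash
python3 s.py
```

```text
16.73 [ 0.5588 -0.1031  0.059 ] yaw -84.52 xax [-4.e-04  1.e-04 -1.e+00] F [-1.94  2.92  0.68] M [0.715 0.528 0.01 ] j7 -0.512 0.009770134820067772
to target ty,tz [ 0.0006 -0.0004]
```

Emit:
servo_tool:
  plan:
    - [0.0, -0.0002, -0.0007, 0.0004, 0, 0, 0]
    - [0.0, 0, 0, 0, 0, 0, 0]
    - [0.0, 0, 0, 0, 0, 0, 0]

```text
clock: 16.98
tool_pos: [0.5587, -0.1031, 0.0592]
eef_rot: [2.174, 0.101, -2.173]
ft_force: [1.3, 1.1, -4.5]
finger_gap: 0.0099
```

```bash
python3 s.py; python3 - <<'E'
from h import *
save('wrist','w7');im=cv2.imread('pics/w7.png')
hsv=cv2.cvtColor(im,cv2.COLOR_BGR2HSV)
m=cv2.inRange(hsv,(15,110,60),(32,255,255));m[275:]=0
n,l,s,c=cv2.connectedComponentsWithStats(m)
for i in range(1,n):
  if s[i,4]>25:print(s[i],c[i])
cv2.imwrite('pics/c8.png',cv2.resize(im[150:280,230:410],None,fx=4,fy=4,interpolation=cv2.INTER_CUBIC))
E
```

```text
16.98 [ 0.5587 -0.1031  0.0592] yaw -84.62 xax [ 5.e-04 -5.e-04 -1.e+00] F [ 1.35  1.08 -4.48] M [0.129 0.022 0.07 ] j7 -0.513 0.009873226853128851
to target ty,tz [ 0.0005 -0.0005]
[298 200  45  27 665] [321.1518797  212.05714286]
[292 256   7  19  94] [295.29787234 265.63829787]
[339 257   7  18  89] [341.82022472 266.41573034]
```

View pics/c8.png

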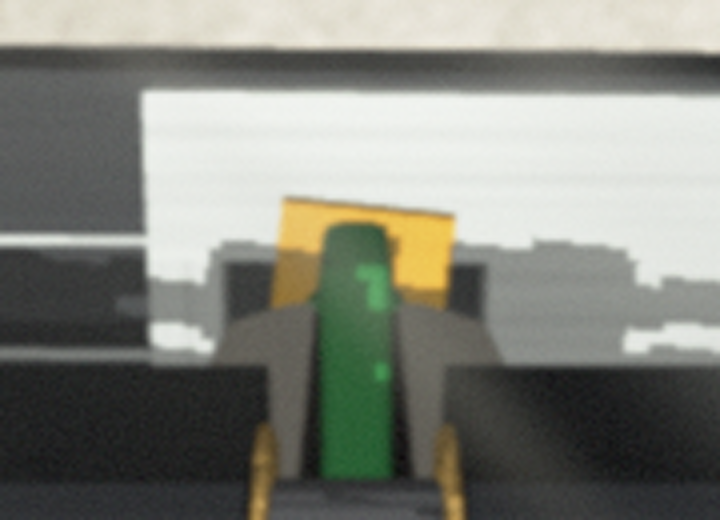

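The washer's edge runs from (287,198) to (453,214), about 5.5° past square with the long side across the slot, so the head is at its stop and the nut is now running. I go on in small turns, watching the torque.

Emit:
servo_tool:
  plan:
    - [0.0, 0.0001, 0, 0, 0.08, 0, 0]
    - [0.0, 0, 0, 0, 0.08, 0, 0]
    - [0.0, 0, 0, 0, 0.08, 0, 0]
    - [0.0, 0, 0, 0, 0, 0, 0]
    - [0.0, 0, 0, 0, 0, 0, 0]

```text
clock: 17.45
tool_pos: [0.5587, -0.1029, 0.0591]
eef_rot: [-2.147, 0.156, 2.146]
ft_force: [1.5, 0.6, -3.5]
finger_gap: 0.0096
```

```bash
python3 s.py
```

```text
17.45 [ 0.5587 -0.1029  0.0591] yaw -98.28 xax [ 2.e-04 -5.e-04 -1.e+00] F [ 1.46  0.64 -3.53] M [ 0.238 -0.076  0.024] j7 -0.691 0.009604432970268343
to target ty,tz [ 0.0006 -0.0007]
```

Emit:
servo_tool:
  plan:
    - [0.0, 0, 0, 0, 0, 0, 0]
    - [0.0, 0, 0, 0, 0, 0, 0]

```text
clock: 17.62
tool_pos: [0.5587, -0.1029, 0.0592]
eef_rot: [-2.147, 0.156, 2.146]
ft_force: [0.3, 0.4, -5.4]
finger_gap: 0.0098
```

```bash
python3 s.py
```

```text
17.62 [ 0.5587 -0.1029  0.0592] yaw -98.32 xax [ 5.e-04 -2.e-04 -1.e+00] F [ 0.28  0.38 -5.45] M [ 0.166 -0.246  0.096] j7 -0.692 0.009813572639595954
to target ty,tz [ 0.0006 -0.0007]
```

Emit:
servo_tool:
  plan:
    - [0.0, 0.0002, 0, 0, 0.08, 0, 0]
    - [0.0, 0, 0, 0, 0.08, 0, 0]
    - [0.0, 0, 0, 0, 0.08, 0, 0]
    - [0.0, 0, 0, 0, 0, 0, 0]
    - [0.0, 0, 0, 0, 0, 0, 0]

```text
clock: 18.03
tool_pos: [0.5587, -0.1027, 0.059]
eef_rot: [-2.012, 0.391, 2.011]
ft_force: [0.9, 1.7, -3.0]
finger_gap: 0.0097
```

```bash
python3 s.py
```

```text
18.03 [ 0.5587 -0.1027  0.059 ] yaw -112.0 xax [ 5.e-04  0.e+00 -1.e+00] F [ 0.94  1.72 -3.04] M [ 0.363 -0.315  0.002] j7 -0.887 0.009730525990681187
to target ty,tz [ 0.0006 -0.0008]
```

Emit:
servo_tool:
  plan:
    - [0.0, 0, 0, 0, 0, 0, 0]

```text
clock: 18.12
tool_pos: [0.5587, -0.1027, 0.0591]
eef_rot: [-2.011, 0.391, 2.01]
ft_force: [1.5, 1.7, -3.1]
finger_gap: 0.0097
```

```bash
python3 s.py
```

```text
18.12 [ 0.5587 -0.1027  0.0591] yaw -112.01 xax [ 5.e-04  1.e-04 -1.e+00] F [ 1.54  1.67 -3.12] M [ 0.397 -0.272 -0.062] j7 -0.887 0.009685834337942427
to target ty,tz [ 0.0006 -0.0009]
```

Single torque readings are noisy, so I average over several periods.

```bash
cat > av.py <<'E'
from h import *
L=[]
for i in range(8):
    s=ctrl.get_state();L.append(np.r_[s['ft_force'],s['torque'],s['tau'][6]]);ctrl.snapshot('wrist')
L=np.array(L);T=tool(s)
print(round(s['clock'],2),T[:3,3].round(4),'yaw',np.degrees(np.arctan2(T[1,1],T[0,1])).round(2),'j7',s['joint_positions'][6].round(3),'mean',L.mean(0).round(3),'sem',(L.std(0)/8**.5).round(3),'gap',s['finger_gap'].round(4))
y=T[:2,1];z=T[:2,2]
E
python3 av.py
```

```text
Traceback (most recent call last):
  File "av.py", line 6, in <module>
    print(round(s['clock'],2),T[:3,3].round(4),'yaw',np.degrees(np.arctan2(T[1,1],T[0,1])).round(2),'j7',s['joint_positions'][6].round(3),'mean',L.mean(0).round(3),'sem',(L.std(0)/8**.5).round(3),'gap',s['finger_gap'].round(4))
                                                                                                                                                                                                          ^^^^^^^^^^^^^^^^^^^^^
AttributeError: 'float' object has no attribute 'round'
```

Emit:
servo_tool:
  plan:
    - [0.0, 0, 0, 0, 0.08, 0, 0]
    - [0.0, 0, 0, 0, 0.08, 0, 0]
    - [0.0, 0, 0, 0, 0.04, 0, 0]
    - [0.0, 0, 0, 0, 0, 0, 0]

```text
clock: 18.85
tool_pos: [0.5588, -0.1026, 0.0589]
eef_rot: [-1.887, 0.572, 1.886]
ft_force: [3.3, 2.4, -3.3]
finger_gap: 0.0093
```

```bash
python3 av.py
```

```text
Traceback (most recent call last):
  File "av.py", line 6, in <module>
    print(round(s['clock'],2),T[:3,3].round(4),'yaw',np.degrees(np.arctan2(T[1,1],T[0,1])).round(2),'j7',s['joint_positions'][6].round(3),'mean',L.mean(0).round(3),'sem',(L.std(0)/8**.5).round(3),'gap',s['finger_gap'].round(4))
                                                                                                                                                                                                          ^^^^^^^^^^^^^^^^^^^^^
AttributeError: 'float' object has no attribute 'round'
```

```bash
sed -i "s/s\['finger_gap'\].round(4)/s['finger_gap']/" av.py; python3 av.py
```

```text
19.6 [ 0.5587 -0.1026  0.059 ] yaw -123.61 j7 -1.067 mean [ 4.336  2.876 -4.082  0.679 -0.949  0.042 -0.024] sem [0.13  0.074 0.237 0.008 0.009 0.008 0.003] gap 0.009760824988532842
```

Emit:
servo_tool:
  plan:
    - [0.0, 0, -0.0005, -0.0003, 0, 0, 0]
    - [0.0, 0, 0, 0, 0.08, 0, 0]
    - [0.0, 0, 0, 0, 0.08, 0, 0]
    - [0.0, 0, 0, 0, 0.06, 0, 0]
    - [0.0, 0, 0, 0, 0, 0, 0]

```text
clock: 20.07
tool_pos: [0.559, -0.1025, 0.0589]
eef_rot: [-1.744, 0.747, 1.744]
ft_force: [2.6, 2.6, -3.2]
finger_gap: 0.0097
```

```bash
python3 av.py
```

```text
20.42 [ 0.559  -0.1025  0.0589] yaw -136.2 j7 -1.273 mean [ 3.338e+00  2.315e+00 -3.145e+00  6.240e-01 -7.590e-01  3.000e-03
 -2.450e-01] sem [0.186 0.125 0.138 0.013 0.007 0.01  0.138] gap 0.009714961502925522
```

Emit:
servo_tool:
  plan:
    - [0.0, 0, -0.0009, -0.0001, 0, 0, 0]
    - [0.0, 0, 0, 0, 0.08, 0, 0]
    - [0.0, 0, 0, 0, 0.08, 0, 0]
    - [0.0, 0, 0, 0, 0.08, 0, 0]
    - [0.0, 0, 0, 0, 0, 0, 0]

```text
clock: 20.88
tool_pos: [0.5593, -0.1023, 0.0589]
eef_rot: [-1.581, 0.917, 1.581]
ft_force: [1.8, 1.4, -2.7]
finger_gap: 0.0094
```

```bash
python3 av.py
```

```text
21.23 [ 0.5594 -0.1023  0.059 ] yaw -149.95 j7 -1.505 mean [ 1.078  0.191 -2.135  0.191 -0.158 -0.03  -0.297] sem [0.207 0.264 0.139 0.032 0.038 0.009 0.174] gap 0.009589349426309726
```

Emit:
servo_tool:
  plan:
    - [0.0, 0, 0, 0, 0.05, 0, 0]
    - [0.0, 0, 0, 0, 0.05, 0, 0]
    - [0.0, 0, 0, 0, 0.05, 0, 0]
    - [0.0, 0, 0, 0, 0.05, 0, 0]

```text
clock: 21.62
tool_pos: [0.5596, -0.1021, 0.0588]
eef_rot: [-1.443, 1.04, 1.443]
ft_force: [2.1, -0.6, -5.7]
finger_gap: 0.0095
```

```bash
sed -i "s/^y=T.*/print('Mz',L[:,5].round(3),'Fz',L[:,2].round(1))/" av.py; python3 av.py
```

```text
21.97 [ 0.5596 -0.1021  0.0588] yaw -161.4 j7 -1.7 mean [ 1.417e+00 -9.520e-01 -7.004e+00 -8.400e-02 -3.080e-01  2.900e-02
 -1.000e-03] sem [0.19  0.162 0.46  0.023 0.01  0.031 0.17 ] gap 0.009602799362478208
Mz [ 0.233  0.09  -0.037 -0.04   0.001  0.018 -0.041  0.009] Fz [-5.7 -4.9 -6.  -7.1 -7.3 -7.7 -8.8 -8.6]
```

Torque was 0.23 during motion and the downward pull is growing, so the bite is starting. I lower slightly so that the gripper doesn't carry it, then turn 0.1 rad and read.

Emit:
servo_tool:
  plan:
    - [0.0, 0.0003, 0, 0, 0, 0, 0]
    - [0.0, 0, 0, 0, 0, 0, 0]
    - [0.0, 0, 0, 0, 0.05, 0, 0]
    - [0.0, 0, 0, 0, 0.05, 0, 0]

```text
clock: 22.35
tool_pos: [0.5597, -0.1021, 0.0587]
eef_rot: [-1.371, 1.096, 1.371]
ft_force: [1.7, -1.2, -7.9]
finger_gap: 0.0098
```

```bash
python3 av.py
```

```text
22.7 [ 0.5598 -0.1021  0.0586] yaw -167.13 j7 -1.798 mean [ 1.638 -1.317 -6.905 -0.245 -0.331  0.046  0.019] sem [0.16  0.271 0.298 0.014 0.012 0.028 0.184] gap 0.00960931571252382
Mz [ 0.201  0.128  0.062 -0.028 -0.054  0.014  0.051 -0.004] Fz [-7.9 -5.  -7.  -7.5 -6.5 -6.5 -7.3 -7.5]
```

Emit:
servo_tool:
  plan:
    - [0.0, 0.0001, 0, 0, 0.03, 0, 0]
    - [0.0, 0, 0, 0, 0.03, 0, 0]

```text
clock: 22.92
tool_pos: [0.5598, -0.102, 0.0586]
eef_rot: [-1.329, 1.127, 1.328]
ft_force: [1.9, -1.9, -7.7]
finger_gap: 0.01
```

```bash
python3 s.py
```

```text
22.92 [ 0.5598 -0.102   0.0586] yaw -170.64 xax [ 2.e-04 -2.e-04 -1.e+00] F [ 1.89 -1.87 -7.7 ] M [-0.289 -0.438  0.218] j7 -1.859 0.009952677874491257
to target ty,tz [ 0.0008 -0.0014]
```

Emit:
servo_tool:
  plan:
    - [0.0, 0, 0, 0, 0.03, 0, 0]

```text
clock: 23.0
tool_pos: [0.5599, -0.102, 0.0586]
eef_rot: [-1.307, 1.143, 1.306]
ft_force: [2.0, -1.8, -7.4]
finger_gap: 0.0099
```

```bash
python3 s.py
```

```text
23.0 [ 0.5599 -0.102   0.0586] yaw -172.37 xax [ 3.e-04 -2.e-04 -1.e+00] F [ 2.01 -1.82 -7.41] M [-0.279 -0.461  0.234] j7 -1.889 0.009888158765550163
to target ty,tz [ 0.0008 -0.0015]
```

Emit:
servo_tool:
  plan:
    - [0.0, 0, 0, 0, 0.03, 0, 0]

```text
clock: 23.08
tool_pos: [0.5599, -0.102, 0.0585]
eef_rot: [-1.285, 1.159, 1.285]
ft_force: [2.4, -1.9, -7.1]
finger_gap: 0.0091
```

```bash
python3 s.py;python3 av.py
```

```text
23.08 [ 0.5599 -0.102   0.0585] yaw -174.08 xax [ 2.e-04 -3.e-04 -1.e+00] F [ 2.39 -1.85 -7.1 ] M [-0.304 -0.522  0.229] j7 -1.918 0.009094326749936973
to target ty,tz [ 0.0008 -0.0015]
23.43 [ 0.5599 -0.102   0.0585] yaw -174.02 j7 -1.917 mean [ 2.5   -1.946 -8.436 -0.293 -0.568  0.12  -0.089] sem [0.271 0.156 0.235 0.009 0.021 0.017 0.099] gap 0.00974251087266966
Mz [0.229 0.101 0.102 0.135 0.066 0.137 0.116 0.072] Fz [-7.1 -8.  -8.5 -8.7 -8.2 -9.  -8.4 -9.5]
```

Emit:
servo_tool:
  plan:
    - [0.0, 0.0004, 0, 0, 0, 0, 0]
    - [0.0, 0, 0, 0, 0, 0, 0]

```text
clock: 23.65
tool_pos: [0.5599, -0.102, 0.0585]
eef_rot: [-1.285, 1.158, 1.285]
ft_force: [2.0, -1.8, -3.1]
finger_gap: 0.0097
```

```bash
python3 av.py
```

```text
24.0 [ 0.5599 -0.102   0.0584] yaw -174.07 j7 -1.918 mean [ 1.839 -0.349 -0.824 -0.055 -0.433  0.093 -0.094] sem [0.186 0.284 0.519 0.022 0.008 0.007 0.001] gap 0.009827532889810886
Mz [0.089 0.079 0.081 0.091 0.14  0.096 0.078 0.086] Fz [-3.1 -2.4 -2.  -0.7 -0.4  0.1  0.6  1.4]
```

Emit:
servo_tool:
  plan:
    - [0.0, 0.0004, 0, 0, 0, 0, 0]
    - [0.0, 0, 0, 0, 0, 0, 0]

```text
clock: 24.22
tool_pos: [0.5599, -0.102, 0.0583]
eef_rot: [-1.285, 1.158, 1.285]
ft_force: [1.4, 0.3, 6.5]
finger_gap: 0.0095
```

```bash
python3 av.py
```

```text
24.57 [ 0.5599 -0.1021  0.0583] yaw -174.07 j7 -1.918 mean [ 0.927  0.472  7.067  0.189 -0.138  0.084 -0.096] sem [0.195 0.156 0.149 0.007 0.015 0.012 0.   ] gap 0.009834161587089055
Mz [0.12  0.091 0.085 0.119 0.01  0.098 0.074 0.072] Fz [6.5 7.3 7.4 7.5 7.1 6.3 7.5 7. ]
```

The washer is firmly seated: 15 N of change for 0.2 mm. I go back to neutral in z, then make one slow small turn to read the torque in motion.

Emit:
servo_tool:
  plan:
    - [0.0, -0.0005, 0, 0, 0, 0, 0]
    - [0.0, 0, 0, 0, 0, 0, 0]
    - [0.0, 0, 0, 0, 0.012, 0, 0]
    - [0.0, 0, 0, 0, 0.012, 0, 0]
    - [0.0, 0, 0, 0, 0.012, 0, 0]

```text
clock: 25.03
tool_pos: [0.5599, -0.1021, 0.0584]
eef_rot: [-1.258, 1.177, 1.258]
ft_force: [3.5, -0.2, 2.2]
finger_gap: 0.0097
```

```bash
python3 s.py|head -1; python3 -c "
from h import *;print(ctrl.get_state()['tau'][6])"
```

```text
25.03 [ 0.5599 -0.1021  0.0584] yaw -176.19 xax [ 4.e-04 -2.e-04 -1.e+00] F [ 3.52 -0.23  2.22] M [-0.026 -0.589  0.289] j7 -1.956 0.009732757284964623
0.028857792494818568
```

Emit:
servo_tool:
  plan:
    - [0.0, 0, 0, 0, 0.012, 0, 0]

```text
clock: 25.12
tool_pos: [0.5599, -0.1021, 0.0583]
eef_rot: [-1.249, 1.183, 1.249]
ft_force: [2.3, 1.2, 2.7]
finger_gap: 0.0095
```

```bash
python3 s.py|head -1; python3 -c "
from h import *;print(ctrl.get_state()['tau'][6])"
```

```text
25.12 [ 0.5599 -0.1021  0.0583] yaw -176.88 xax [ 4.e-04 -1.e-04 -1.e+00] F [2.31 1.23 2.65] M [-0.006 -0.654  0.233] j7 -1.967 0.009527793057007353
0.0076204544166103005
```

Emit:
servo_tool:
  plan:
    - [0.0, 0, 0, 0, 0.012, 0, 0]

```text
clock: 25.2
tool_pos: [0.56, -0.102, 0.0583]
eef_rot: [-1.241, 1.189, 1.24]
ft_force: [3.0, 0.6, 2.8]
finger_gap: 0.0094
```

```bash
python3 s.py|head -1; python3 -c "
from h import *;print(ctrl.get_state()['tau'][6])"; python3 av.py
```

```text
25.2 [ 0.56   -0.102   0.0583] yaw -177.57 xax [ 4.e-04 -1.e-04 -1.e+00] F [2.96 0.59 2.82] M [-0.044 -0.659  0.179] j7 -1.979 0.009362464458906166
0.009145969524979591
25.55 [ 0.56   -0.102   0.0583] yaw -177.5 j7 -1.978 mean [ 3.361 -0.65   3.023  0.011 -0.779  0.165 -0.167] sem [0.149 0.244 0.196 0.011 0.026 0.011 0.04 ] gap 0.009542451093772159
Mz [0.179 0.162 0.147 0.223 0.197 0.153 0.134 0.124] Fz [2.8 2.7 2.9 2.2 2.8 3.8 4.  2.9]
```

Emit:
servo_tool:
  plan:
    - [0.0, -0.0003, 0, 0, 0, 0, 0]
    - [0.0, 0, 0, 0, 0, 0, 0]
    - [0.0, 0, 0, 0, 0.012, 0, 0]
    - [0.0, 0, 0, 0, 0.012, 0, 0]

```text
clock: 25.93
tool_pos: [0.56, -0.102, 0.0584]
eef_rot: [-1.224, 1.2, 1.223]
ft_force: [4.5, -2.1, -1.4]
finger_gap: 0.0096
```

```bash
python3 s.py|head -1
```

```text
25.93 [ 0.56   -0.102   0.0584] yaw -178.89 xax [ 2.e-04 -4.e-04 -1.e+00] F [ 4.55 -2.14 -1.36] M [-0.159 -1.103  0.265] j7 -2.002 0.009620284005711062
```

Emit:
servo_tool:
  plan:
    - [0.0, 0, 0, 0, 0.012, 0, 0]

```text
clock: 26.02
tool_pos: [0.5599, -0.102, 0.0584]
eef_rot: [-1.215, 1.206, 1.214]
ft_force: [4.9, -1.4, -1.4]
finger_gap: 0.0096
```

```bash
python3 s.py|head -1
```

```text
26.02 [ 0.5599 -0.102   0.0584] yaw -179.58 xax [ 2.e-04 -3.e-04 -1.e+00] F [ 4.91 -1.44 -1.4 ] M [-0.164 -1.152  0.265] j7 -2.014 0.00955556626992493
```

Emit:
servo_tool:
  plan:
    - [0.0, 0, 0, 0, 0.012, 0, 0]

```text
clock: 26.1
tool_pos: [0.56, -0.102, 0.0583]
eef_rot: [-1.206, 1.211, 1.205]
ft_force: [5.9, -0.9, -2.1]
finger_gap: 0.0099
```

```bash
python3 s.py|head -1; python3 av.py
```

```text
26.1 [ 0.56   -0.102   0.0583] yaw 179.74 xax [ 2.e-04 -4.e-04 -1.e+00] F [ 5.86 -0.93 -2.13] M [-0.168 -1.204  0.269] j7 -2.026 0.009943671068374696
26.45 [ 0.56   -0.102   0.0583] yaw 179.76 j7 -2.026 mean [ 5.078 -0.918 -1.287 -0.176 -1.179  0.199 -0.18 ] sem [0.155 0.142 0.213 0.008 0.013 0.012 0.035] gap 0.009900957775454775
Mz [0.269 0.209 0.207 0.214 0.193 0.153 0.159 0.189] Fz [-2.1 -0.2 -1.3 -1.1 -0.6 -1.4 -1.9 -1.8]
```

Running torque is about 0.27 N m and held torque about 0.20, which makes roughly 22–33 N. That is firm. I relieve the side load and let go.

Emit:
servo_tool:
  plan:
    - [0.0, 0, -0.0006, -0.0002, 0, 0, 0]
    - [0.0, 0, -0.0006, 0, 0, 0, 0]
    - [0.0, 0, 0, 0, 0, 0, 0]
    - [0.0, 0, 0, 0, 0, 0, 0]

```text
clock: 26.83
tool_pos: [0.56, -0.102, 0.0583]
eef_rot: [-1.205, 1.212, 1.207]
ft_force: [0.0, -0.1, 1.0]
finger_gap: 0.0097
```

```bash
python3 av.py
```

```text
27.18 [ 0.5601 -0.102   0.0583] yaw 179.74 j7 -2.028 mean [-1.321 -0.156  0.297  0.009  0.293  0.175 -0.179] sem [0.357 0.1   0.185 0.008 0.076 0.01  0.001] gap 0.009903615342691095
Mz [0.209 0.151 0.171 0.14  0.204 0.201 0.137 0.184] Fz [ 1.   0.5  0.8  0.5  0.6 -0.3 -0.5 -0.2]
```

Emit:
servo_tool:
  plan:
    - [0.035, 0, 0, 0, 0, 0, 0]
    - [0.035, 0, 0, 0, 0, 0, 0]
    - [0.035, 0, 0, 0, 0, 0, 0]
    - [0.035, 0, 0, 0, 0, 0, 0]
    - [0.035, -0.01, 0, 0, 0, 0, 0]
    - [0.035, -0.03, 0, 0, 0, 0, 0]
    - [0.035, -0.03, 0, 0, 0, 0, 0]
    - [0.035, -0.02, 0, 0, 0, 0, 0]

```text
clock: 27.9
tool_pos: [0.5611, -0.103, 0.1513]
eef_rot: [-1.206, 1.212, 1.204]
ft_force: [1.2, -0.3, 0.6]
finger_gap: 0.0352
```

Emit:
servo_tool:
  plan:
    - [0.035, -0.02, 0, 0, 0, 0, 0]
    - [0.035, 0, 0, 0, 0, 0, 0]
    - [0.035, 0, 0, 0, 0, 0, 0]

```text
clock: 28.15
tool_pos: [0.5614, -0.1021, 0.1698]
eef_rot: [-1.207, 1.209, 1.205]
ft_force: [-0.7, 0.3, -0.5]
finger_gap: 0.0352
```

```bash
python3 s.py|head -1; python3 - <<'E'
from h import *
save('wrist','w9');save('side','side2')
a=cv2.imread('pics/w9.png');b=cv2.imread('pics/side2.png')
cv2.imwrite('pics/c9.png',np.vstack([cv2.resize(a[100:290,190:450],(780,570))[:400],cv2.resize(b[80:200,240:474],(780,400))[:200]]))
E
```

```text
28.15 [ 0.5614 -0.1021  0.1698] yaw 179.76 xax [ 2.2e-03  1.0e-04 -1.0e+00] F [-0.68  0.27 -0.51] M [0.142 0.068 0.008] j7 -2.197 0.03521218911588513
```

View pics/c9.png

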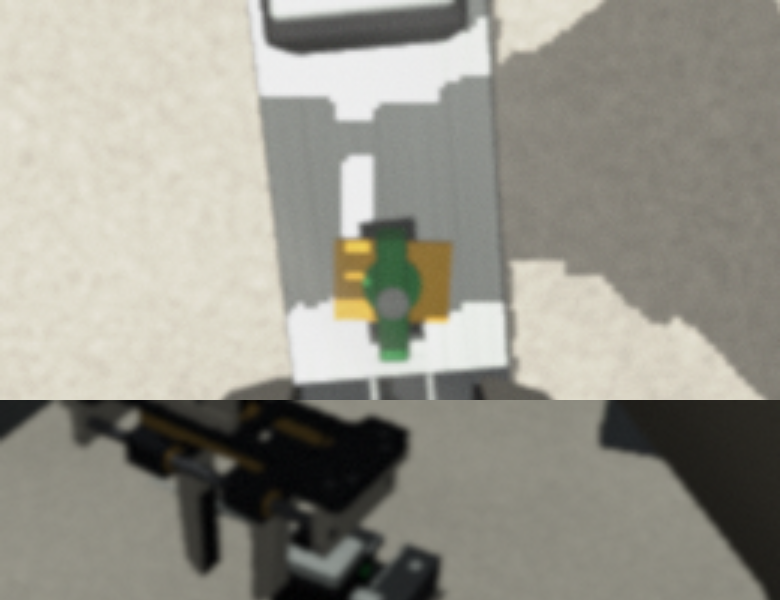

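Final picture: the wing stands as I left it, the washer lies across the slot at (393,280), flat on the foot, and the gripper is clear. I hand in.

```bash
python3 -c "
from h import *;print(ctrl.sign_off())"
```

```text
the job is handed in; nothing more can be done
None
```

I put the T-bolt through the foot and the rail mouth, turned it clockwise to its stop, tightened the nut by feel and let go. The job was handed in at about 28 s.

**Grip:** My first grip caught the round hub instead of the 10 mm bar. I set the bolt back in the holder and regripped higher (opening 9.6 mm).

**Insertion:** The head brushed a slot wall at about 2 N. I recentred it and it then went in with no vertical contact.

**Head at its stop:** With the nut just past the stop, the picture showed the washer, and so the head, across the slot about 5.5° past square.

**Clamp:**
- The torque was noisy: 0.27 N m while turning, 0.18–0.20 N m held. By torque that is about 20–33 N.
- By the angle turned since the bite, I estimate 13–32 N.
- So it should be within the 15–35 N firm range, but the two estimates agree only roughly and I did not measure the clamping force directly.

**Side load:** A side load of about 5 N built up during tightening. I relieved it before opening the jaws.

**After release:** The last picture shows the wing where I left it, the washer flat on the foot and the gripper clear. I did not measure the foot's position again or look at the things standing around; the foot showed no visible shift.

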